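Rock-test a scale base plate with a straightedge and seat its proud plug

TASK

The orange plug in the blue scale base plate stands proud: lay the straightedge centrally over it, lengthwise across both bright steel lands, let go, and press the red end and then the yellow end down onto its land so that the straightedge is felt to rock. Then push down on the middle of the straightedge until it beds on both lands, press red and then yellow once more to prove that it no longer rocks, and leave it lying there. Press gently, only through the straightedge and never with the fingers on the plate or its plug, and leave the other things on the bench where they are.

Things in the scene. Friction and masses are not known exactly. Their poses are not given: they have to be found in the camera images.
- plate: Blue base plate of a parcel scale, fixed on a wooden riser (top 120 mm above the bench), 110 (its x) x 236 (its y) mm, blue face 22 mm high. Origin: centre of its underside. Bright steel lands cross it at y = -82.5 and +82.5 mm (each 25 mm along y, 74 along x), tops at z = 26 mm. Keep the load on it under 25 N; contact is hard: make the last few mm at 4 mm/s or less.
- plug_seat (a point): Fixed point of the plate at (0, 0, 26) mm in its frame, where the top of the orange plug (30 mm across, flat) belongs: level with the lands. At the start the plug stands 3 to 5 mm above this point, by an unknown amount. It is a tight fit without a spring: it slides down under about 9 N and stays where it is left; 12 to 16 N in the middle of the straightedge seats it.
- straightedge: Loose aluminium straightedge on the riser, about 0.3 kg, 30 (its x) x 200 (its y) x 12 mm. Origin: centre of its underside; y along its length. Its centre must lie within 15 mm of the plate's and its length within 0.12 rad of the plate's y (either way round). On a proud plug it pivots: as one end meets its land the other rises over 6 mm, and force jumps only at the land.
- rib_top (a point): Top centre of the straightedge's black grip rib, at (0, 0, 42) mm in the straightedge's frame. The rib is 14 mm wide (x), 64 mm long (y), from z = 12 to 42 mm: pinch it across its width from above; push here to press the middle.
- red_end (a point): Point on the straightedge's underside below its red press pad (26 x 26 mm, top at z = 15 mm; about 5 N there is enough), at (0, -85, 0) mm in the straightedge's frame. Bedded, it is at the height of the land.
- yellow_end (a point): Point on the straightedge's underside below its yellow press pad (26 x 26 mm, top at z = 15 mm; about 5 N is enough), at (0, +85, 0) mm in the straightedge's frame. Bedded, it is at the height of the land.
- label_roll_a: Bystander: white roll of labels standing on its end, 72 mm across, 52 mm high, loose; origin at the centre of its underside.
- tape_roll_pink: Bystander: pink roll of packing tape lying flat, 100 mm across, 48 mm high, loose; origin at the centre of its underside.
- sticky_notes: Bystander: yellow block of sticky notes, 75 x 76 x 26 mm, loose; origin at the centre of its underside.
- handheld_terminal: Bystander: dark handheld terminal lying face up, 149 x 72 x 23 mm, loose; origin at the centre of its underside.

How it is judged:
By the outcome, as a careful person would: the job done as asked, in the order asked, and still so for the second after the job is handed in, with the robot touching nothing.
It also fails if it takes over 72 s, if anything falls off the work surface, if the arm or the gripper's body presses on something with over 40 N, if the wrist force passes 120 N, or if a joint passes its speed limit or range.

ROBOT

A 6-joint arm with a two-finger parallel gripper is mounted at the origin on a cart in front of the work surface, level with it; the furniture and walls round the work are solid. World frame = base frame: x ahead of the robot, y to its left, z up, the work surface at z = 0. Lengths are in m, angles in rad, forces in N, time in s.
With the tool pointing down it reaches from about 0.25 to 0.8 m from the base axis. Payload 8.5 kg.
Tool frame: the origin (TCP) lies midway between the tips of the shut fingers; the grasp point (between the pads) lies bot.grip_depth behind it (bot.grip_depth is the distance from the TCP to the grasp point, in m); z points along the fingers, y is the line along which they close (so a half turn about z gives the same grasp; the last joint's range is limited). The gripper opens to 85 mm and grips with 20 to 120 N. Pads are 22 mm wide; open, the fingers measure 114 mm over their backs; the gripper's body (76 mm by 85 mm) begins 54 mm behind the grasp point. The pads swing forward as they close: fully open they stand 13 mm farther back than shut.
Start: joints at [1.253, 0.238, -0.013, 1.319, 0, 1.571], TCP at [0.164, 0.499, 0.231] pointing down, gripper open.
Joint ranges: [-2.66, 2.66], [-1.03, 1.9], [-1.14, 1.46], [-1.82, 2.27], [-1.45, 1.34], [-3.14, 3.14]. Speed limits (rad/s): [2.22, 2.22, 2.79, 3.14, 3.14, 3.14].

INTERFACE

Orientations are given as a unit quaternion [x, y, z, w].
In Python, from station import status, viewer, workorder, recognise, silhouettes, bot gives the robot as it stands.
- The arm moves only by the tool send_rows, never from a script. Its argument "targets" is a list of rows, each an object with "rot": the turn, a rotation vector about the tool's x, y, z in units of 10 degrees (1.0 is 10 degrees), a list of three; "delta_pos": the shift along the tool's x, y, z in m, a list of three; "gripper": the finger opening in m, from 0 to 0.0854. A call has 1 to 20 rows; each row is the pose to reach, as a shift and turn from the pose commanded when the call began, along the tool's axes at that moment; what a row does not reach only later rows make up. A row lasts 1/8 s, in which the tool goes at most 62.5 mm and 10.7 degrees, less where a joint would pass 70% of its speed; a pose out of reach is approached as far as the arm can. A call with a gripper value outside its range is refused whole. The fingers move at their own pace and stop on an object; "grip_force" is the grip in N (left out, the last holds). Time passes only in rows, so rows that repeat a pose let the fingers close. It gives the time, the measured TCP pose, the force, the opening and the grip force at its end, in the units of the state.
- status.sense(): the state, without advancing time (a new reading comes with each control period).
- viewer.grab_frame(name): name is "scene" or "top" or "wrist"; returns a dict with "pixels" (400x640x3 uint8, red, green, blue), "z_map" (400x640 float32, m along the optical axis (not along the pixel's ray), 0 where there is no reading), "vertical_fov" (degrees; the focal length in pixels is half the picture's height over the tangent of half this angle, whatever the lens; pixels are square), "cx", "cy" (the principal point, pixels), "origin" and "attitude" of the camera in the world; the wrist camera has in their place "hand_eye" (4x4, takes a point from camera to tool coordinates, whose origin is the TCP and whose axes are the flange's). Camera axes: x right, y down, z forward; pixel columns grow to the right and rows downward; lengths in m; the calibration is good to about 2 mm. A picture is of the moment at which its call begins: read the wrist's pose just before it.
- workorder.finish_job(): hands the job in; it is judged then, once.
Trained networks look in the newest picture that a camera, given by its name, has taken for a name from the list of things; names that differ only in an ending like _2 or _b are one class to them, and where a whole thing is asked for, a point or a joint stands for the part that bears it (a point fixed in the world has none). Each returns a list of dicts, best first, with "p" (0 to 1); they miss things now and then, are a little off and sometimes report something else, mostly with a low value. They report only what shows in the picture. A call takes as long as a camera call.
- recognise(camera, label): "xy" ([column, row] in pixels, amid what is visible of it).
- silhouettes(camera, label): "pixels" (400x640 bool, what is visible of it) and "xy" ([column, row] in pixels, amid what is visible of it).
The state is a dict: "time_s": time; "joints": joint angles; "qd": joint speeds; "tau": joint torques, N m; "ee_pos": TCP position; "tcp_rot": TCP orientation; "force": force on the tool from outside, world axes, zero at the start; "wrist_torque": the same for the moment, N m; "grip_width": opening from 0.0 (shut) to 1.0 (fully open); "grasp_force": force on a finger pad.
Only numpy, scipy, OpenCV 4.12 (cv2) and the standard library are available. Lean on these libraries where they do the work, as an engineer would, in place of code of your own. Each camera call takes 0.05 s, during which the arm holds its last target. There are 200 camera calls.

## Working session

There is one attempt and no reset: what is moved stays moved. The work goes in short steps, Python scripts to look and compute and a tool call to move; the robot and the scene stay as the last step left them, time stands still between calls to the robot, and variables do not carry over. Pictures are saved under pics/ and viewed, at most 10 in all, crops included, and the job is handed in when it is done.

Besides the shell and the picture viewer there is one more tool, called after "Request:" as a command line: name --argument value ..., lists and objects as JSON in quotes. send_rows: Moves the arm, as the interface text tells. Its arguments: {"type":"object","properties":{"targets":{"type":"array"},"grip_force":{"type":"number"}},"required":["targets"]}

```bash
mkdir -p pics; ls
cat > h.py <<'E'
import numpy as np, cv2
from scipy.spatial.transform import Rotation as R
from station import status, viewer, workorder, recognise, silhouettes, bot
def frame(n):
    s=status.sense(); f=viewer.grab_frame(n)
    if 'hand_eye' in f:
        T=np.eye(4);T[:3,:3]=R.from_quat(s['tcp_rot']).as_matrix();T[:3,3]=s['ee_pos']
        M=T@np.array(f['hand_eye'])
    else:
        M=np.eye(4);a=np.array(f['attitude']);M[:3,:3]=a if a.shape==(3,3) else R.from_quat(a).as_matrix();M[:3,3]=f['origin']
    f['M']=M; return f
def cloud(f):
    z=f['z_map'];h,w=z.shape;fl=h/2/np.tan(np.radians(f['vertical_fov'])/2)
    u,v=np.meshgrid(np.arange(w),np.arange(h))
    P=np.stack([(u-f['cx'])/fl*z,(v-f['cy'])/fl*z,z],-1)
    P=P@f['M'][:3,:3].T+f['M'][:3,3]; P[z<=0]=np.nan; return P
def save(f,n): cv2.imwrite('pics/'+n,f['pixels'][:,:,::-1])
E
python3 - <<'E'
from h import *
s=status.sense();print(s);print(bot.grip_depth)
for c in('scene','top'):
    f=frame(c);save(f,c+'0.png');P=cloud(f)
    print(c,f['M'].round(3).tolist())
    for l in('plate','straightedge','plug_seat','rib_top','red_end','yellow_end','label_roll_a','tape_roll_pink','sticky_notes','handheld_terminal'):
        for r in silhouettes(c,l)[:2]:
            m=r['pixels'];q=P[m];print(l,round(r['p'],2),np.round(r['xy']),m.sum(),np.nanmedian(q,0).round(3),np.nanpercentile(q[:,2],[5,95]).round(3))
E
```

```text
pics
{'time_s': 0.0, 'joints': array([ 1.25300330e+00,  2.38779212e-01, -1.42544763e-02,  1.31917771e+00,
        5.74239657e-06,  1.57078659e+00]), 'qd': array([-0.00103242,  0.00023457,  0.00028644,  0.0004411 ,  0.00095299,
       -0.00033375]), 'tau': array([-3.95657862e-04, -5.38777721e+01,  3.46433115e+01,  1.87101366e-02,
       -1.01811816e-04,  3.33020216e-05]), 'ee_pos': array([0.16391861, 0.49832656, 0.23067835]), 'tcp_rot': array([ 1.58223874e-01,  9.87403010e-01, -6.98165769e-04, -1.14790594e-04]), 'force': array([-0.76222294,  0.73945046,  0.42481667]), 'wrist_torque': array([ 0.00065498, -0.03153682,  0.00254143]), 'grasp_force': 0.0, 'grip_width': 0.9956089546238588}
0.0187
scene [[-0.718, -0.264, 0.644, -0.137], [-0.696, 0.301, -0.652, 0.686], [-0.022, -0.916, -0.4, 0.62], [0.0, 0.0, 0.0, 1.0]]
plate 0.77 [310. 214.] 1567 [0.561 0.002 0.143] [0.126 0.148]
straightedge 0.75 [319. 242.] 843 [0.433 0.1   0.134] [0.124 0.162]
plug_seat 0.79 [311. 213.] 1625 [0.56  0.004 0.143] [0.124 0.148]
rib_top 0.83 [319. 241.] 836 [0.433 0.102 0.134] [0.124 0.162]
red_end 0.88 [320.
[... 483 characters left out ...]
015  0.141] [0.136 0.147]
plate 0.49 [234. 150.] 791 [0.638 0.299 0.163] [0.119 0.17 ]
plug_seat 0.77 [343. 180.] 3074 [ 0.581 -0.016  0.141] [0.136 0.147]
rib_top 0.9 [305. 226.] 755 [0.439 0.085 0.132] [0.126 0.161]
red_end 0.69 [305. 225.] 743 [0.439 0.086 0.132] [0.126 0.162]
yellow_end 0.7 [303. 227.] 731 [0.439 0.088 0.132] [0.126 0.162]
yellow_end 0.35 [433. 170.] 580 [ 0.607 -0.272  0.17 ] [0.133 0.174]
label_roll_a 0.96 [433. 170.] 628 [ 0.607 -0.27   0.17 ] [0.123 0.174]
tape_roll_pink 0.78 [228. 153.] 809 [0.634 0.302 0.163] [0.118 0.17 ]
sticky_notes 0.89 [430. 220.] 730 [ 0.462 -0.269  0.143] [0.133 0.147]
handheld_terminal 0.84 [231. 222.] 1345 [0.457 0.301 0.139] [0.124 0.143]
```

Run:
```python
import cv2
a=cv2.imread('pics/top0.png')[120:260,180:480]
cv2.imwrite('pics/c0.png',cv2.resize(a,None,fx=2.6,fy=2.6,interpolation=cv2.INTER_CUBIC))
```

```text
(no output)
```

View pics/c0.png

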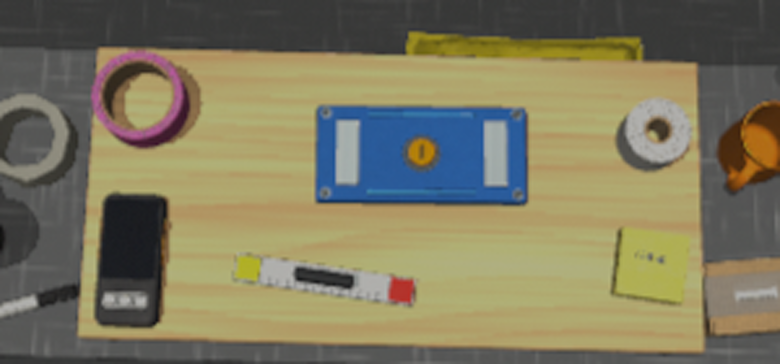

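The top view shows the plate centred near (342,179) and the straightedge near (305,227), with red to the right (−y) and yellow to the left (+y). The plate and straightedge lie clear of the bystanders. Next I'll get a closer look with the wrist camera.

```bash
cat >> h.py <<'E'
def rect(P,m,zlo,zhi):
    q=P[m]; q=q[(q[:,2]>zlo)&(q[:,2]<zhi)]
    r=cv2.minAreaRect((q[:,:2]*1000).astype(np.float32)); return np.round(r[0],1),np.round(r[1],1),round(r[2],2),len(q)
def go(pos,yaw,s=None):
    "delta in tool axes to reach TCP pos, tool down, tool x at yaw"
    s=s or status.sense(); A=R.from_quat(s['tcp_rot'])
    x=np.array([np.cos(yaw),np.sin(yaw),0]);z=np.array([0,0,-1.]);B=R.from_matrix(np.stack([x,np.cross(z,x),z],1))
    d=A.inv().apply(np.array(pos)-s['ee_pos']); r=(A.inv()*B).as_rotvec(degrees=True)/10
    print('delta',d.round(4),'rot',r.round(3)); return d,r
E
python3 - <<'E'
from h import *
f=frame('top');P=cloud(f)
print('plate',rect(P,silhouettes('top','plate')[0]['pixels'],.13,.16))
print('se',rect(P,silhouettes('top','rib_top')[0]['pixels'],.125,.175))
w=frame('wrist');print(np.array(w['hand_eye']).round(3).tolist(),w['vertical_fov'],w['cx'],w['cy'])
go([.45,.02,.40],np.radians(90))
E
```

```text
plate (array([583.8, -16.3]), array([111.1, 236.3]), 1.01, 2989)
se (array([440.7,  87.6]), array([199.2,  30.2]), 83.0, 717)
[[-0.001, -0.945, -0.326, 0.085], [1.0, -0.0, -0.001, 0.0], [0.001, -0.326, 0.945, -0.142], [0.0, 0.0, 0.0, 1.0]] 68.82577640310306 319.7832013175527 197.03912576670376
delta [-0.4212 -0.3654 -0.1687] rot [-0.     0.     7.179]
```

Run:
```python
from h import *
go([.51,.04,.38],np.radians(85))
```

```text
delta [-0.4719 -0.3276 -0.1487] rot [-0.     0.     7.679]
```

Request:
send_rows --targets '[{"delta_pos": [-0.05,-0.035,-0.04],"rot": [0,0,0.8],"gripper": 0.085},{"delta_pos": [-0.472,-0.328,-0.149],"rot": [0,0,7.68],"gripper": 0.085},{"delta_pos": [-0.472,-0.328,-0.149],"rot": [0,0,7.68],"gripper": 0.085},{"delta_pos": [-0.472,-0.328,-0.149],"rot": [0,0,7.68],"gripper": 0.085},{"delta_pos": [-0.472,-0.328,-0.149],"rot": [0,0,7.68],"gripper": 0.085},{"delta_pos": [-0.472,-0.328,-0.149],"rot": [0,0,7.68],"gripper": 0.085},{"delta_pos": [-0.472,-0.328,-0.149],"rot": [0,0,7.68],"gripper": 0.085},{"delta_pos": [-0.472,-0.328,-0.149],"rot": [0,0,7.68],"gripper": 0.085},{"delta_pos": [-0.472,-0.328,-0.149],"rot": [0,0,7.68],"gripper": 0.085},{"delta_pos": [-0.472,-0.328,-0.149],"rot": [0,0,7.68],"gripper": 0.085},{"delta_pos": [-0.472,-0.328,-0.149],"rot": [0,0,7.68],"gripper": 0.085},{"delta_pos": [-0.472,-0.328,-0.149],"rot": [0,0,7.68],"gripper": 0.085}]'

```text
time_s: 2.8
ee_pos: [0.5095, 0.0399, 0.3801]
tcp_rot: [0.737, 0.675, -0.0, -0.0]
force: [-0.6, -0.1, 0.0]
grip_width: 0.995
grasp_force: 0.0
```

Run:
```python
from h import *
s=status.sense();print(s['time_s'],s['ee_pos'],s['joints'].round(2),s['force'].round(2),s['qd'].round(2))
f=frame('wrist');save(f,'w1.png');P=cloud(f)
for l,a,b in(('plate',.135,.16),('rib_top',.125,.175),('rib_top',.155,.175)):
    for r in silhouettes('wrist',l)[:1]: print(l,r['p'],r['xy'],rect(P,r['pixels'],a,b))
r=silhouettes('wrist','plate')[0]['pixels'];hsv=cv2.cvtColor(f['pixels'],cv2.COLOR_RGB2HSV)
rr=cv2.dilate(r.astype(np.uint8),np.ones((9,9)))>0
land=rr&(hsv[...,1]<60)&(hsv[...,2]>120)&(np.abs(P[...,2]-.146)<.01)
for side in(-1,1):
    m=land&(np.sign(P[...,1]+.016)==side);print('land',rect(P,m,.13,.16),np.nanmedian(P[m],0).round(4))
o=rr&(hsv[...,0]>8)&(hsv[...,0]<25)&(hsv[...,1]>120);o&=np.hypot(P[...,0]-.584,P[...,1]+.016)<.03
print('plug',o.sum(),np.nanmean(P[o],0),np.nanpercentile(P[o][:,2],[10,50,90]))
se=silhouettes('wrist','rib_top')[0]['pixels']
for n,a,b in(('red',0,8),('yel',22,35)):
    m=se&(hsv[...,0]>=a)&(hsv[...,0]<=b)&(hsv[...,1]>130);print(n,m.sum(),np.nanmedian(P[m],0).round(4))
```

```text
2.8 [0.50954291 0.03986897 0.3800872 ] [0.08 0.21 0.33 1.69 0.   1.74] [-0.62 -0.07  0.03] [ 0.02 -0.01 -0.01  0.    0.   -0.  ]
plate 0.84 [372.8, 184.9] (array([579.2, -16.7]), array([109.3, 235.9]), 0.86, 12689)
rib_top 0.88 [265.4, 122.2] (array([437. ,  87.4]), array([199.4,  30.3]), 82.97, 3640)
rib_top 0.88 [265.4, 122.2] (array([437.1,  87.4]), array([62.6, 14.5]), 82.67, 627)
land (array([573.3, -67.1]), array([ 75.4, 119.3]), 13.22, 665) [ 0.5821 -0.0986  0.1457]
land (array([578.2,  42.7]), array([109.1, 114.9]), 0.9, 1317) [0.5761 0.0673 0.1455]
plug 383 [ 0.57961842 -0.01572398  0.14909132] [0.14790341 0.14940994 0.15044343]
red 268 [0.4274 0.0034 0.1349]
yel 406 [0.4478 0.1719 0.1347]
```

View pics/w1.png

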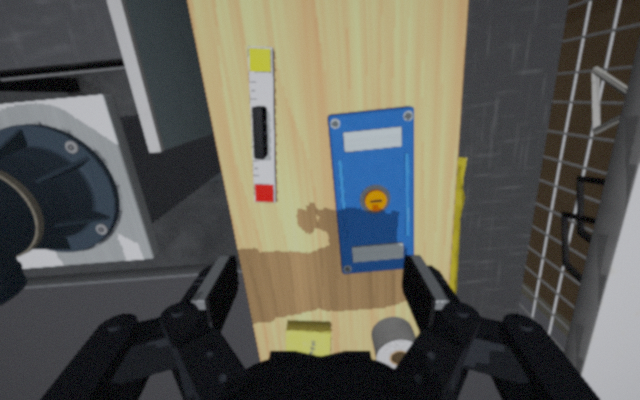

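The wrist view shows the straightedge at (262,122), with yellow up (+y) and red down. The plate is at (373,190) with its plug at (375,200). The heights match the given sizes: pads 135 mm, lands 146 mm, plug about 149.5 mm.

Run:
```python
from h import *
go([.4385,.0875,.20],np.radians(83));go([.4385,.0875,.138],np.radians(83))
```

```text
delta [ 0.0409 -0.0748  0.1805] rot [0.001 0.    0.206]
delta [ 0.0409 -0.0748  0.2425] rot [0.001 0.    0.206]
```

Request:
send_rows --targets '[{"delta_pos": [0.014,-0.025,0.05],"rot": [0,0,0.1],"gripper": 0.06},{"delta_pos": [0.028,-0.05,0.1],"rot": [0,0,0.2],"gripper": 0.06},{"delta_pos": [0.041,-0.075,0.15],"rot": [0,0,0.206],"gripper": 0.06},{"delta_pos": [0.041,-0.075,0.19],"rot": [0,0,0.206],"gripper": 0.06},{"delta_pos": [0.041,-0.075,0.21],"rot": [0,0,0.206],"gripper": 0.06},{"delta_pos": [0.041,-0.075,0.225],"rot": [0,0,0.206],"gripper": 0.06},{"delta_pos": [0.041,-0.075,0.235],"rot": [0,0,0.206],"gripper": 0.06},{"delta_pos": [0.041,-0.075,0.241],"rot": [0,0,0.206],"gripper": 0.06},{"delta_pos": [0.041,-0.075,0.241],"rot": [0,0,0.206],"gripper": 0.06},{"delta_pos": [0.041,-0.075,0.241],"rot": [0,0,0.206],"gripper": 0.0},{"delta_pos": [0.041,-0.075,0.241],"rot": [0,0,0.206],"gripper": 0.0},{"delta_pos": [0.041,-0.075,0.241],"rot": [0,0,0.206],"gripper": 0.0},{"delta_pos": [0.041,-0.075,0.241],"rot": [0,0,0.206],"gripper": 0.0},{"delta_pos": [0.041,-0.075,0.241],"rot": [0,0,0.206],"gripper": 0.0},{"delta_pos": [0.041,-0.075,0.241],"rot": [0,0,0.206],"gripper": 0.0}]' --grip_force 40

```text
time_s: 4.97
ee_pos: [0.4389, 0.087, 0.1396]
tcp_rot: [0.749, 0.662, 0.0, 0.0]
force: [-0.9, -0.5, 5.0]
grip_width: 0.152
grasp_force: 40.2
```

Run:
```python
from h import *
s=status.sense();print(s['time_s'],s['ee_pos'].round(4),s['force'].round(2),s['wrist_torque'].round(2),s['grip_width']*.0854)
f=frame('wrist');save(f,'w2.png');P=cloud(f)
g=frame('top');Q=cloud(g);r=silhouettes('top','rib_top')
if r: print(rect(Q,r[0]['pixels'],.12,.18))
go([.4385,.0875,.22],np.radians(83));
```

```text
4.975 [0.4389 0.087  0.1396] [-0.91 -0.48  5.01] [-0.06  0.17  0.01] 0.012993125300482054
(array([ 607.5, -274. ]), array([65.9, 72.7]), 45.74, 556)
delta [ 0.0004 -0.0005 -0.0804] rot [ 0.003 -0.    -0.007]
```

View pics/w2.png

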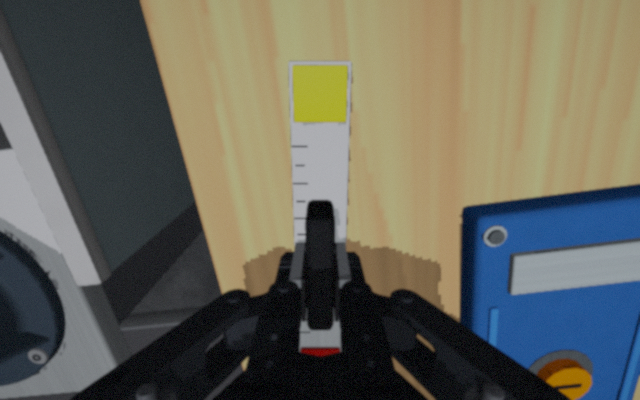

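Run:
```python
from h import *
s=status.sense();f=frame('wrist');P=cloud(f);hsv=cv2.cvtColor(f['pixels'],cv2.COLOR_RGB2HSV)
m=(hsv[...,0]>=22)&(hsv[...,0]<=35)&(hsv[...,1]>180);m[150:]=False
q=(P[m]-s['ee_pos'])@R.from_quat(s['tcp_rot']).as_matrix();print(m.sum(),(np.nanmin(q,0)+np.nanmax(q,0))/2,np.nanmedian(q,0))
q=P[m];y=(q[:,:2]-s['ee_pos'][:2])@np.array([np.cos(np.radians(83)),np.sin(np.radians(83))]);print(np.nanpercentile(y,[1,99]))
go([.5815,-.0165,.20],np.radians(90.95));go([.5815,-.0165,.1755],np.radians(90.95))
```

```text
1379 [ 0.08533629 -0.00014711  0.00497956] [0.08005092 0.00187449 0.00509762]
[0.07351695 0.09510487]
delta [-0.0852  0.1542 -0.0603] rot [ 0.003 -0.    -0.802]
delta [-0.0852  0.1542 -0.0358] rot [ 0.003 -0.    -0.802]
```

Request:
send_rows --targets '[{"delta_pos": [0,0,-0.01],"rot": [0,0,0],"gripper": 0.0},{"delta_pos": [0,0,-0.035],"rot": [0,0,0],"gripper": 0.0},{"delta_pos": [0,0,-0.06],"rot": [0,0,0],"gripper": 0.0},{"delta_pos": [-0.012,0.022,-0.065],"rot": [0,0,-0.1],"gripper": 0.0},{"delta_pos": [-0.027,0.048,-0.065],"rot": [0,0,-0.25],"gripper": 0.0},{"delta_pos": [-0.043,0.077,-0.065],"rot": [0,0,-0.4],"gripper": 0.0},{"delta_pos": [-0.058,0.106,-0.065],"rot": [0,0,-0.55],"gripper": 0.0},{"delta_pos": [-0.073,0.132,-0.065],"rot": [0,0,-0.7],"gripper": 0.0},{"delta_pos": [-0.082,0.148,-0.063],"rot": [0,0,-0.8],"gripper": 0.0},{"delta_pos": [-0.085,0.154,-0.058],"rot": [0,0,-0.8],"gripper": 0.0},{"delta_pos": [-0.085,0.154,-0.05],"rot": [0,0,-0.8],"gripper": 0.0},{"delta_pos": [-0.085,0.154,-0.045],"rot": [0,0,-0.8],"gripper": 0.0},{"delta_pos": [-0.085,0.154,-0.041],"rot": [0,0,-0.8],"gripper": 0.0},{"delta_pos": [-0.085,0.154,-0.038],"rot": [0,0,-0.8],"gripper": 0.0},{"delta_pos": [-0.085,0.154,-0.037],"rot": [0,0,-0.8],"gripper": 0.0},{"delta_pos": [-0.085,0.154,-0.036],"rot": [0,0,-0.8],"gripper": 0.0},{"delta_pos": [-0.085,0.154,-0.036],"rot": [0,0,-0.8],"gripper": 0.0}]'

```text
time_s: 7.3
ee_pos: [0.5812, -0.0163, 0.1754]
tcp_rot: [0.701, 0.713, -0.0, 0.0]
force: [0.1, -0.0, -4.1]
grip_width: 0.153
grasp_force: 39.4
```

Run:
```python
from h import *
s=status.sense();print(s['time_s'],s['ee_pos'].round(4),s['tcp_rot'].round(4),s['force'].round(2),s['wrist_torque'].round(2),s['grip_width']*.0854)
f=frame('wrist');save(f,'w3.png');P=cloud(f)
g=frame('scene');save(g,'s3.png');x,y=recognise('scene','plate')[0]['xy']
x,y=int(x),int(y)
a=cv2.resize(g['pixels'][y-50:y+50,x-80:x+80],(400,250));b=cv2.resize(f['pixels'],(400,250))
cv2.imwrite('pics/m3.png',cv2.resize(np.hstack([a,b])[:,:,::-1],(800,250)))
Q=cloud(frame('top'));r=silhouettes('top','straightedge')
for i in r[:1]: print(i['p'],rect(Q,i['pixels'],.155,.22))
```

```text
7.3 [ 0.5812 -0.0163  0.1754] [ 7.013e-01  7.128e-01 -0.000e+00  1.000e-04] [ 0.12 -0.01 -4.11] [-0.02  0.01 -0.06] 0.01303208493061968
0.63 (array([581.9,  69.8]), array([28.8, 25.8]), 1.74, 98)
```

View pics/m3.png

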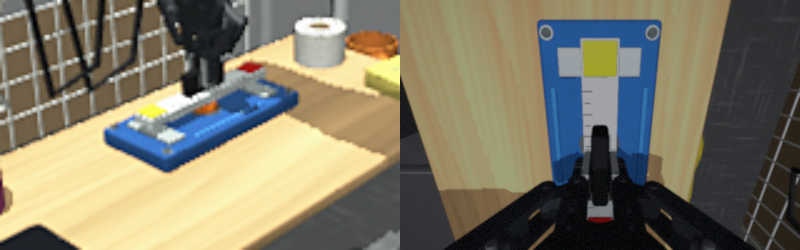

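The straightedge is held level, centred and parallel over the plate: the pad lies midway on the land at (600,58). I'll lower it at 4 mm/s.

Request:
send_rows --targets '[{"delta_pos": [0,0,0.0005],"rot": [0,0,0],"gripper": 0.0},{"delta_pos": [0,0,0.001],"rot": [0,0,0],"gripper": 0.0},{"delta_pos": [0,0,0.0015],"rot": [0,0,0],"gripper": 0.0},{"delta_pos": [0,0,0.002],"rot": [0,0,0],"gripper": 0.0},{"delta_pos": [0,0,0.0025],"rot": [0,0,0],"gripper": 0.0},{"delta_pos": [0,0,0.003],"rot": [0,0,0],"gripper": 0.0},{"delta_pos": [0,0,0.0035],"rot": [0,0,0],"gripper": 0.0},{"delta_pos": [0,0,0.004],"rot": [0,0,0],"gripper": 0.0},{"delta_pos": [0,0,0.0044],"rot": [0,0,0],"gripper": 0.0},{"delta_pos": [0,0,0.0048],"rot": [0,0,0],"gripper": 0.0}]'

```text
time_s: 8.8
ee_pos: [0.5812, -0.0163, 0.1705]
tcp_rot: [0.701, 0.713, -0.0, 0.0]
force: [0.0, 0.4, -2.7]
grip_width: 0.153
grasp_force: 39.4
```

Request:
send_rows --targets '[{"delta_pos": [0,0,0.0003],"rot": [0,0,0],"gripper": 0.0},{"delta_pos": [0,0,0.0005],"rot": [0,0,0],"gripper": 0.0}]'

```text
time_s: 9.05
ee_pos: [0.5811, -0.0163, 0.17]
tcp_rot: [0.701, 0.713, -0.0, 0.0]
force: [-0.8, -0.3, -3.6]
grip_width: 0.152
grasp_force: 39.4
```

Request:
send_rows --targets '[{"delta_pos": [0,0,0.0003],"rot": [0,0,0],"gripper": 0.0},{"delta_pos": [0,0,0.0005],"rot": [0,0,0],"gripper": 0.0}]'

```text
time_s: 9.3
ee_pos: [0.5811, -0.0163, 0.1695]
tcp_rot: [0.701, 0.713, -0.0, 0.0]
force: [-0.5, -0.7, -0.9]
grip_width: 0.156
grasp_force: 39.6
```

Request:
send_rows --targets '[{"delta_pos": [0,0,0.0002],"rot": [0,0,0],"gripper": 0.0}]'

```text
time_s: 9.43
ee_pos: [0.5812, -0.0163, 0.1695]
tcp_rot: [0.701, 0.713, 0.0, 0.0]
force: [-1.6, -0.8, -0.2]
grip_width: 0.154
grasp_force: 40.0
```

Request:
send_rows --targets '[{"delta_pos": [0,0,0],"rot": [0,0,0],"gripper": 0.03},{"delta_pos": [0,0,0],"rot": [0,0,0],"gripper": 0.03},{"delta_pos": [0,0,0],"rot": [0,0,0],"gripper": 0.03},{"delta_pos": [0,0,0],"rot": [0,0,0],"gripper": 0.03},{"delta_pos": [0,0,-0.01],"rot": [0,0,0],"gripper": 0.03},{"delta_pos": [0,0,-0.03],"rot": [0,0,0],"gripper": 0.03},{"delta_pos": [0,0,-0.06],"rot": [0,0,0],"gripper": 0.03},{"delta_pos": [0,0,-0.06],"rot": [0,0,0],"gripper": 0.0},{"delta_pos": [0,0,-0.06],"rot": [0,0,0],"gripper": 0.0},{"delta_pos": [0,0,-0.06],"rot": [0,0,0],"gripper": 0.0}]'

```text
time_s: 10.68
ee_pos: [0.5807, -0.0163, 0.2285]
tcp_rot: [0.701, 0.713, -0.001, -0.0]
force: [0.4, 0.5, 0.4]
grip_width: -0.002
grasp_force: 0.0
```

Run:
```python
from h import *
s=status.sense();print(s['time_s'],s['ee_pos'].round(4),s['force'].round(2),s['grip_width']*.0854)
f=frame('wrist');P=cloud(f);hsv=cv2.cvtColor(f['pixels'],cv2.COLOR_RGB2HSV)
cv2.imwrite('pics/w4.png',f['pixels'][:,:,::-1])
for n,a,b in(('red',0,6),('yel',25,35)):
    m=(hsv[...,0]>=a)&(hsv[...,0]<=b)&(hsv[...,1]>180)&(abs(P[...,0]-.58)<.04)&(P[...,2]>.15);q=P[m];print(n,m.sum(),(np.nanpercentile(q,2,axis=0)/2+np.nanpercentile(q,98,axis=0)/2).round(4),np.nanmedian(q,0).round(4))
r=silhouettes('wrist','rib_top')[0];print(r['p'],rect(P,r['pixels'],.15,.2))
Q=cloud(frame('top'));r=silhouettes('top','straightedge')
for i in r[:1]: print(i['p'],rect(Q,i['pixels'],.155,.2))
go([.5812,-.1013,.18],np.radians(90.95))
```

```text
10.675 [ 0.5807 -0.0163  0.2285] [0.37 0.51 0.44] -0.00014186079291530414
red 171 [ 0.5802 -0.0104  0.2978] [ 0.5819 -0.0041  0.3114]
yel 728 [0.5804 0.0349 0.2397] [0.5806 0.0631 0.1644]
0.65 (array([580.1,  16.3]), array([ 30. , 134.1]), 0.96, 7113)
0.64 (array([ 610.3, -272.5]), array([68. , 71.9]), 46.34, 472)
delta [-0.085  -0.0011  0.0488] rot [-0.005  0.    -0.002]
```

View pics/w4.png

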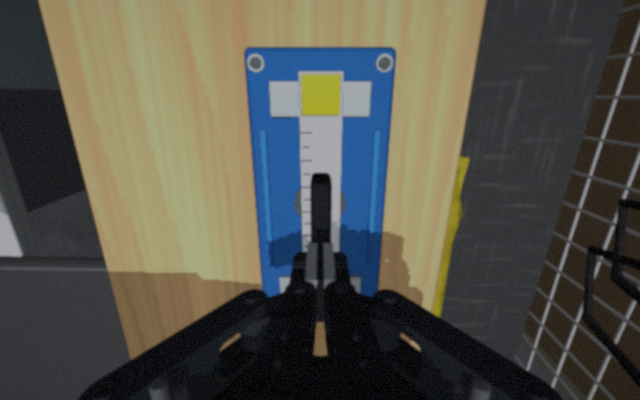

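It is released and lies centred, with the yellow pad at (320,95) on the land. Now I'll press red with the fingers shut.

Request:
send_rows --targets '[{"delta_pos": [-0.03,0,0],"rot": [0,0,0],"gripper": 0.0},{"delta_pos": [-0.065,0,0],"rot": [0,0,0],"gripper": 0.0},{"delta_pos": [-0.085,0,0.01],"rot": [0,0,0],"gripper": 0.0},{"delta_pos": [-0.085,0,0.03],"rot": [0,0,0],"gripper": 0.0},{"delta_pos": [-0.085,0,0.045],"rot": [0,0,0],"gripper": 0.0},{"delta_pos": [-0.085,0,0.054],"rot": [0,0,0],"gripper": 0.0},{"delta_pos": [-0.085,0,0.058],"rot": [0,0,0],"gripper": 0.0},{"delta_pos": [-0.085,0,0.0595],"rot": [0,0,0],"gripper": 0.0},{"delta_pos": [-0.085,0,0.06],"rot": [0,0,0],"gripper": 0.0},{"delta_pos": [-0.085,0,0.0605],"rot": [0,0,0],"gripper": 0.0},{"delta_pos": [-0.085,0,0.061],"rot": [0,0,0],"gripper": 0.0},{"delta_pos": [-0.085,0,0.0615],"rot": [0,0,0],"gripper": 0.0},{"delta_pos": [-0.085,0,0.062],"rot": [0,0,0],"gripper": 0.0},{"delta_pos": [-0.085,0,0.0625],"rot": [0,0,0],"gripper": 0.0},{"delta_pos": [-0.085,0,0.063],"rot": [0,0,0],"gripper": 0.0},{"delta_pos": [-0.085,0,0.0635],"rot": [0,0,0],"gripper": 0.0},{"delta_pos": [-0.085,0,0.064],"rot": [0,0,0],"gripper": 0.0},{"delta_pos": [-0.085,0,0.0645],"rot": [0,0,0],"gripper": 0.0},{"delta_pos": [-0.085,0,0.065],"rot": [0,0,0],"gripper": 0.0}]'

```text
time_s: 13.25
ee_pos: [0.5826, -0.1014, 0.1644]
tcp_rot: [0.701, 0.713, -0.0, 0.0]
force: [0.1, 0.0, 0.6]
grip_width: -0.006
grasp_force: 0.3
```

Request:
send_rows --targets '[{"delta_pos": [0,0,0.0005],"rot": [0,0,0],"gripper": 0.0},{"delta_pos": [0,0,0.001],"rot": [0,0,0],"gripper": 0.0},{"delta_pos": [0,0,0.0015],"rot": [0,0,0],"gripper": 0.0},{"delta_pos": [0,0,0.002],"rot": [0,0,0],"gripper": 0.0},{"delta_pos": [0,0,0.0024],"rot": [0,0,0],"gripper": 0.0}]'

```text
time_s: 13.88
ee_pos: [0.5825, -0.1013, 0.1619]
tcp_rot: [0.701, 0.713, -0.0, 0.0]
force: [0.0, -0.1, -0.4]
grip_width: 0.001
grasp_force: 0.5
```

Request:
send_rows --targets '[{"delta_pos": [0,0,0.0003],"rot": [0,0,0],"gripper": 0.0},{"delta_pos": [0,0,0.0006],"rot": [0,0,0],"gripper": 0.0}]'

```text
time_s: 14.12
ee_pos: [0.5826, -0.1013, 0.1617]
tcp_rot: [0.701, 0.713, 0.0, 0.0]
force: [-1.5, -0.8, 5.8]
grip_width: -0.001
grasp_force: 3.2
```

Request:
send_rows --targets '[{"delta_pos": [0,0,0],"rot": [0,0,0],"gripper": 0.0},{"delta_pos": [0,0,0],"rot": [0,0,0],"gripper": 0.0}]'

```text
time_s: 14.38
ee_pos: [0.5826, -0.1013, 0.1617]
tcp_rot: [0.701, 0.713, 0.0, 0.0]
force: [-1.8, -1.3, 5.7]
grip_width: 0.001
grasp_force: 2.7
```

Run:
```python
from h import *
s=status.sense();print(s['time_s'],s['ee_pos'].round(4),s['force'].round(2))
f=frame('wrist');P=cloud(f);hsv=cv2.cvtColor(f['pixels'],cv2.COLOR_RGB2HSV)
m=(hsv[...,0]>=25)&(hsv[...,0]<=35)&(hsv[...,1]>180)&(abs(P[...,0]-.58)<.04)&(abs(P[...,1]-.068)<.03)&(P[...,2]>.14);q=P[m];print('yel',m.sum(),np.nanmedian(q,0).round(4))
```

```text
14.375 [ 0.5826 -0.1013  0.1617] [-1.76 -1.28  5.69]
yel 0 [nan nan nan]
  return np.nanmean(a, axis, out=out, keepdims=keepdims)
```

Request:
send_rows --targets '[{"delta_pos": [0,0,-0.0005],"rot": [0,0,0],"gripper": 0.0},{"delta_pos": [0,0,-0.002],"rot": [0,0,0],"gripper": 0.0},{"delta_pos": [0,0,-0.005],"rot": [0,0,0],"gripper": 0.0},{"delta_pos": [0,0,-0.025],"rot": [0,0,0],"gripper": 0.0},{"delta_pos": [0,0,-0.055],"rot": [0,0,0],"gripper": 0.0},{"delta_pos": [0.03,0,-0.06],"rot": [0,0,0],"gripper": 0.0},{"delta_pos": [0.075,0,-0.06],"rot": [0,0,0],"gripper": 0.0},{"delta_pos": [0.12,0,-0.06],"rot": [0,0,0],"gripper": 0.0},{"delta_pos": [0.155,0,-0.06],"rot": [0,0,0],"gripper": 0.0},{"delta_pos": [0.17,0,-0.05],"rot": [0,0,0],"gripper": 0.0},{"delta_pos": [0.17,0,-0.03],"rot": [0,0,0],"gripper": 0.0},{"delta_pos": [0.17,0,-0.018],"rot": [0,0,0],"gripper": 0.0},{"delta_pos": [0.17,0,-0.015],"rot": [0,0,0],"gripper": 0.0},{"delta_pos": [0.17,0,-0.014],"rot": [0,0,0],"gripper": 0.0},{"delta_pos": [0.17,0,-0.0135],"rot": [0,0,0],"gripper": 0.0},{"delta_pos": [0.17,0,-0.013],"rot": [0,0,0],"gripper": 0.0}]'

```text
time_s: 16.42
ee_pos: [0.58, 0.0686, 0.1747]
tcp_rot: [0.701, 0.713, 0.0, 0.0]
force: [0.2, 0.3, -0.4]
grip_width: -0.005
grasp_force: 0.0
```

Run:
```python
from h import *
s=status.sense();print(s['time_s'],s['ee_pos'].round(4),s['force'].round(2))
f=frame('scene');P=cloud(f)
for i in silhouettes('scene','straightedge')[:1]:
    print(i['p'],i['xy']);hsv=cv2.cvtColor(f['pixels'],cv2.COLOR_RGB2HSV);m=i['pixels']&(hsv[...,1]>150)
    for n,a,b in(('red',0,8),('yel',22,35)):
        k=m&(hsv[...,0]>=a)&(hsv[...,0]<=b);print(n,k.sum(),np.nanmedian(P[k],0).round(4))
```

```text
16.425 [0.58   0.0686 0.1747] [ 0.21  0.26 -0.39]
0.58 [308.9, 206.7]
red 19 [ 0.58   -0.0979  0.1652]
yel 32 [0.5774 0.0714 0.1655]
```

Request:
send_rows --targets '[{"delta_pos": [0,0,0.0025],"rot": [0,0,0],"gripper": 0.0},{"delta_pos": [0,0,0.0045],"rot": [0,0,0],"gripper": 0.0},{"delta_pos": [0,0,0.006],"rot": [0,0,0],"gripper": 0.0},{"delta_pos": [0,0,0.007],"rot": [0,0,0],"gripper": 0.0},{"delta_pos": [0,0,0.0075],"rot": [0,0,0],"gripper": 0.0},{"delta_pos": [0,0,0.008],"rot": [0,0,0],"gripper": 0.0},{"delta_pos": [0,0,0.0085],"rot": [0,0,0],"gripper": 0.0},{"delta_pos": [0,0,0.009],"rot": [0,0,0],"gripper": 0.0},{"delta_pos": [0,0,0.0095],"rot": [0,0,0],"gripper": 0.0},{"delta_pos": [0,0,0.01],"rot": [0,0,0],"gripper": 0.0},{"delta_pos": [0,0,0.0105],"rot": [0,0,0],"gripper": 0.0},{"delta_pos": [0,0,0.011],"rot": [0,0,0],"gripper": 0.0},{"delta_pos": [0,0,0.0115],"rot": [0,0,0],"gripper": 0.0},{"delta_pos": [0,0,0.012],"rot": [0,0,0],"gripper": 0.0},{"delta_pos": [0,0,0.0125],"rot": [0,0,0],"gripper": 0.0}]'

```text
time_s: 18.4
ee_pos: [0.5797, 0.0687, 0.1618]
tcp_rot: [0.701, 0.713, -0.0, -0.0]
force: [-0.1, 1.0, 2.2]
grip_width: 0.002
grasp_force: 1.4
```

Request:
send_rows --targets '[{"delta_pos": [0,0,0.0003],"rot": [0,0,0],"gripper": 0.0},{"delta_pos": [0,0,0.0003],"rot": [0,0,0],"gripper": 0.0}]'

```text
time_s: 18.65
ee_pos: [0.5798, 0.0687, 0.1618]
tcp_rot: [0.701, 0.713, 0.0, 0.0]
force: [-1.2, -0.1, 3.9]
grip_width: 0.0
grasp_force: 2.0
```

Request:
send_rows --targets '[{"delta_pos": [0,0,0.0002],"rot": [0,0,0],"gripper": 0.0},{"delta_pos": [0,0,0.0003],"rot": [0,0,0],"gripper": 0.0},{"delta_pos": [0,0,0.0003],"rot": [0,0,0],"gripper": 0.0}]'

```text
time_s: 19.02
ee_pos: [0.5798, 0.0687, 0.1617]
tcp_rot: [0.701, 0.713, 0.0, 0.0]
force: [-1.4, 1.0, 6.4]
grip_width: -0.002
grasp_force: 3.2
```

Request:
send_rows --targets '[{"delta_pos": [0,0,-0.0005],"rot": [0,0,0],"gripper": 0.0},{"delta_pos": [0,0,-0.002],"rot": [0,0,0],"gripper": 0.0},{"delta_pos": [0,0,-0.005],"rot": [0,0,0],"gripper": 0.0},{"delta_pos": [0,0,-0.025],"rot": [0,0,0],"gripper": 0.0},{"delta_pos": [0,0,-0.055],"rot": [0,0,0],"gripper": 0.0},{"delta_pos": [-0.03,0,-0.055],"rot": [0,0,0],"gripper": 0.0},{"delta_pos": [-0.065,0,-0.05],"rot": [0,0,0],"gripper": 0.0},{"delta_pos": [-0.085,0,-0.045],"rot": [0,0,0],"gripper": 0.0},{"delta_pos": [-0.085,0,-0.04],"rot": [0,0,0],"gripper": 0.0},{"delta_pos": [-0.085,0,-0.037],"rot": [0,0,0],"gripper": 0.0},{"delta_pos": [-0.085,0,-0.036],"rot": [0,0,0],"gripper": 0.0},{"delta_pos": [-0.085,0,-0.0355],"rot": [0,0,0],"gripper": 0.0},{"delta_pos": [-0.085,0,-0.035],"rot": [0,0,0],"gripper": 0.0},{"delta_pos": [-0.085,0,-0.0345],"rot": [0,0,0],"gripper": 0.0},{"delta_pos": [-0.085,0,-0.034],"rot": [0,0,0],"gripper": 0.0}]'

```text
time_s: 20.9
ee_pos: [0.5812, -0.0163, 0.1953]
tcp_rot: [0.701, 0.713, -0.0, 0.0]
force: [-0.1, 0.5, -0.1]
grip_width: 0.001
grasp_force: 0.0
```

Request:
send_rows --targets '[{"delta_pos": [0,0,0.0005],"rot": [0,0,0],"gripper": 0.0},{"delta_pos": [0,0,0.001],"rot": [0,0,0],"gripper": 0.0},{"delta_pos": [0,0,0.0015],"rot": [0,0,0],"gripper": 0.0},{"delta_pos": [0,0,0.002],"rot": [0,0,0],"gripper": 0.0},{"delta_pos": [0,0,0.0025],"rot": [0,0,0],"gripper": 0.0},{"delta_pos": [0,0,0.003],"rot": [0,0,0],"gripper": 0.0},{"delta_pos": [0,0,0.0035],"rot": [0,0,0],"gripper": 0.0},{"delta_pos": [0,0,0.0039],"rot": [0,0,0],"gripper": 0.0},{"delta_pos": [0,0,0.0043],"rot": [0,0,0],"gripper": 0.0}]'

```text
time_s: 22.02
ee_pos: [0.5812, -0.0163, 0.1915]
tcp_rot: [0.701, 0.713, 0.0, 0.0]
force: [-1.9, 0.6, 5.5]
grip_width: -0.003
grasp_force: 2.8
```

Request:
send_rows --targets '[{"delta_pos": [0,0,0.0004],"rot": [0,0,0],"gripper": 0.0},{"delta_pos": [0,0,0.0008],"rot": [0,0,0],"gripper": 0.0},{"delta_pos": [0,0,0.0012],"rot": [0,0,0],"gripper": 0.0},{"delta_pos": [0,0,0.0016],"rot": [0,0,0],"gripper": 0.0},{"delta_pos": [0,0,0.002],"rot": [0,0,0],"gripper": 0.0},{"delta_pos": [0,0,0.0024],"rot": [0,0,0],"gripper": 0.0},{"delta_pos": [0,0,0.0028],"rot": [0,0,0],"gripper": 0.0}]'

```text
time_s: 22.9
ee_pos: [0.5813, -0.0163, 0.1887]
tcp_rot: [0.701, 0.713, 0.0, 0.0]
force: [-1.3, -0.3, 5.1]
grip_width: -0.003
grasp_force: 2.8
```

Request:
send_rows --targets '[{"delta_pos": [0,0,0.0003],"rot": [0,0,0],"gripper": 0.0},{"delta_pos": [0,0,0.0006],"rot": [0,0,0],"gripper": 0.0}]'

```text
time_s: 23.15
ee_pos: [0.5813, -0.0163, 0.1881]
tcp_rot: [0.701, 0.713, 0.0, 0.0]
force: [-2.0, -0.0, 6.5]
grip_width: 0.003
grasp_force: 2.7
```

Request:
send_rows --targets '[{"delta_pos": [0,0,0.0003],"rot": [0,0,0],"gripper": 0.0},{"delta_pos": [0,0,0.0004],"rot": [0,0,0],"gripper": 0.0}]'

```text
time_s: 23.4
ee_pos: [0.5813, -0.0163, 0.1881]
tcp_rot: [0.701, 0.713, 0.0, 0.0]
force: [-2.3, 0.1, 8.7]
grip_width: 0.003
grasp_force: 4.4
```

Request:
send_rows --targets '[{"delta_pos": [0,0,0.0003],"rot": [0,0,0],"gripper": 0.0},{"delta_pos": [0,0,0.0006],"rot": [0,0,0],"gripper": 0.0},{"delta_pos": [0,0,0.0006],"rot": [0,0,0],"gripper": 0.0}]'

```text
time_s: 23.78
ee_pos: [0.5813, -0.0163, 0.1881]
tcp_rot: [0.701, 0.713, 0.001, 0.001]
force: [-4.7, 0.9, 12.4]
grip_width: -0.003
grasp_force: 6.4
```

Request:
send_rows --targets '[{"delta_pos": [0,0,0.0002],"rot": [0,0,0],"gripper": 0.0},{"delta_pos": [0,0,0.0003],"rot": [0,0,0],"gripper": 0.0},{"delta_pos": [0,0,0.0003],"rot": [0,0,0],"gripper": 0.0}]'

```text
time_s: 24.15
ee_pos: [0.5813, -0.0163, 0.1881]
tcp_rot: [0.701, 0.713, 0.001, 0.001]
force: [-4.0, -0.2, 15.6]
grip_width: 0.003
grasp_force: 7.5
```

Request:
send_rows --targets '[{"delta_pos": [0,0,-0.001],"rot": [0,0,0],"gripper": 0.0},{"delta_pos": [0,0,-0.003],"rot": [0,0,0],"gripper": 0.0},{"delta_pos": [0,0,-0.01],"rot": [0,0,0],"gripper": 0.0},{"delta_pos": [0,0,-0.025],"rot": [0,0,0],"gripper": 0.0},{"delta_pos": [-0.03,0,-0.025],"rot": [0,0,0],"gripper": 0.0},{"delta_pos": [-0.065,0,-0.025],"rot": [0,0,0],"gripper": 0.0},{"delta_pos": [-0.085,0,-0.015],"rot": [0,0,0],"gripper": 0.0},{"delta_pos": [-0.085,0,0.002],"rot": [0,0,0],"gripper": 0.0},{"delta_pos": [-0.085,0,0.012],"rot": [0,0,0],"gripper": 0.0},{"delta_pos": [-0.085,0,0.017],"rot": [0,0,0],"gripper": 0.0},{"delta_pos": [-0.085,0,0.018],"rot": [0,0,0],"gripper": 0.0},{"delta_pos": [-0.085,0,0.0185],"rot": [0,0,0],"gripper": 0.0},{"delta_pos": [-0.085,0,0.019],"rot": [0,0,0],"gripper": 0.0},{"delta_pos": [-0.085,0,0.0195],"rot": [0,0,0],"gripper": 0.0},{"delta_pos": [-0.085,0,0.02],"rot": [0,0,0],"gripper": 0.0},{"delta_pos": [-0.085,0,0.0205],"rot": [0,0,0],"gripper": 0.0},{"delta_pos": [-0.085,0,0.021],"rot": [0,0,0],"gripper": 0.0},{"delta_pos": [-0.085,0,0.0215],"rot": [0,0,0],"gripper": 0.0}]'

```text
time_s: 26.4
ee_pos: [0.5825, -0.1013, 0.1647]
tcp_rot: [0.701, 0.713, -0.0, 0.0]
force: [-0.8, -0.3, 0.5]
grip_width: 0.0
grasp_force: 0.0
```

Run:
```python
from h import *
s=status.sense();print(s['time_s'],s['ee_pos'].round(4),s['force'].round(2))
f=frame('scene');P=cloud(f);save(f,'s5.png')
for i in silhouettes('scene','straightedge')[:1]:
    hsv=cv2.cvtColor(f['pixels'],cv2.COLOR_RGB2HSV);m=i['pixels']&(hsv[...,1]>150)
    for n,a,b in(('red',0,8),('yel',22,35)):
        k=m&(hsv[...,0]>=a)&(hsv[...,0]<=b);print(n,k.sum(),np.nanmedian(P[k],0).round(4))
```

```text
26.4 [ 0.5825 -0.1013  0.1647] [-0.76 -0.25  0.51]
red 17 [ 0.5778 -0.095   0.1617]
yel 31 [0.5762 0.0723 0.1621]
```

Bedded: both pads have dropped from 165 mm to about 162 mm. Now the second red press.

Request:
send_rows --targets '[{"delta_pos": [0,0,0.0005],"rot": [0,0,0],"gripper": 0.0},{"delta_pos": [0,0,0.001],"rot": [0,0,0],"gripper": 0.0},{"delta_pos": [0,0,0.0015],"rot": [0,0,0],"gripper": 0.0},{"delta_pos": [0,0,0.002],"rot": [0,0,0],"gripper": 0.0},{"delta_pos": [0,0,0.0025],"rot": [0,0,0],"gripper": 0.0},{"delta_pos": [0,0,0.003],"rot": [0,0,0],"gripper": 0.0},{"delta_pos": [0,0,0.0034],"rot": [0,0,0],"gripper": 0.0},{"delta_pos": [0,0,0.0037],"rot": [0,0,0],"gripper": 0.0}]'

```text
time_s: 27.5
ee_pos: [0.5825, -0.1013, 0.1611]
tcp_rot: [0.701, 0.713, -0.0, 0.0]
force: [-1.0, 0.5, 3.1]
grip_width: 0.001
grasp_force: 1.3
```

Request:
send_rows --targets '[{"delta_pos": [0,0,0.0003],"rot": [0,0,0],"gripper": 0.0},{"delta_pos": [0,0,0.0005],"rot": [0,0,0],"gripper": 0.0},{"delta_pos": [0,0,0.0005],"rot": [0,0,0],"gripper": 0.0}]'

```text
time_s: 27.88
ee_pos: [0.5826, -0.1013, 0.1611]
tcp_rot: [0.701, 0.713, 0.0, 0.0]
force: [-1.7, 0.1, 5.5]
grip_width: 0.002
grasp_force: 2.8
```

Request:
send_rows --targets '[{"delta_pos": [0,0,-0.0005],"rot": [0,0,0],"gripper": 0.0},{"delta_pos": [0,0,-0.003],"rot": [0,0,0],"gripper": 0.0},{"delta_pos": [0,0,-0.025],"rot": [0,0,0],"gripper": 0.0},{"delta_pos": [0,0,-0.052],"rot": [0,0,0],"gripper": 0.0},{"delta_pos": [0.02,0,-0.055],"rot": [0,0,0],"gripper": 0.0},{"delta_pos": [0.065,0,-0.055],"rot": [0,0,0],"gripper": 0.0},{"delta_pos": [0.11,0,-0.055],"rot": [0,0,0],"gripper": 0.0},{"delta_pos": [0.15,0,-0.055],"rot": [0,0,0],"gripper": 0.0},{"delta_pos": [0.17,0,-0.045],"rot": [0,0,0],"gripper": 0.0},{"delta_pos": [0.17,0,-0.025],"rot": [0,0,0],"gripper": 0.0},{"delta_pos": [0.17,0,-0.013],"rot": [0,0,0],"gripper": 0.0},{"delta_pos": [0.17,0,-0.008],"rot": [0,0,0],"gripper": 0.0},{"delta_pos": [0.17,0,-0.0065],"rot": [0,0,0],"gripper": 0.0},{"delta_pos": [0.17,0,-0.006],"rot": [0,0,0],"gripper": 0.0},{"delta_pos": [0.17,0,-0.0055],"rot": [0,0,0],"gripper": 0.0},{"delta_pos": [0.17,0,-0.005],"rot": [0,0,0],"gripper": 0.0},{"delta_pos": [0.17,0,-0.0045],"rot": [0,0,0],"gripper": 0.0},{"delta_pos": [0.17,0,-0.004],"rot": [0,0,0],"gripper": 0.0},{"delta_pos": [0.17,0,-0.0035],"rot": [0,0,0],"gripper": 0.0}]'

```text
time_s: 30.25
ee_pos: [0.5797, 0.0687, 0.164]
tcp_rot: [0.701, 0.713, -0.0, 0.0]
force: [0.5, -0.1, 1.2]
grip_width: -0.003
grasp_force: 0.0
```

Request:
send_rows --targets '[{"delta_pos": [0,0,0.0005],"rot": [0,0,0],"gripper": 0.0},{"delta_pos": [0,0,0.001],"rot": [0,0,0],"gripper": 0.0},{"delta_pos": [0,0,0.0015],"rot": [0,0,0],"gripper": 0.0},{"delta_pos": [0,0,0.002],"rot": [0,0,0],"gripper": 0.0},{"delta_pos": [0,0,0.0025],"rot": [0,0,0],"gripper": 0.0},{"delta_pos": [0,0,0.003],"rot": [0,0,0],"gripper": 0.0},{"delta_pos": [0,0,0.0032],"rot": [0,0,0],"gripper": 0.0}]'

```text
time_s: 31.12
ee_pos: [0.5798, 0.0687, 0.1611]
tcp_rot: [0.701, 0.713, 0.0, 0.0]
force: [-1.3, 0.0, 4.3]
grip_width: 0.005
grasp_force: 2.3
```

Request:
send_rows --targets '[{"delta_pos": [0,0,0.0002],"rot": [0,0,0],"gripper": 0.0},{"delta_pos": [0,0,0.0002],"rot": [0,0,0],"gripper": 0.0}]'

```text
time_s: 31.38
ee_pos: [0.5798, 0.0687, 0.1611]
tcp_rot: [0.701, 0.713, 0.0, 0.0]
force: [-1.4, -0.7, 6.1]
grip_width: -0.003
grasp_force: 2.7
```

Both ends are solid at the same height (161.1 mm), so it no longer rocks. I'll retreat and check.

Request:
send_rows --targets '[{"delta_pos": [0,0,-0.0005],"rot": [0,0,0],"gripper": 0.0},{"delta_pos": [0,0,-0.003],"rot": [0,0,0],"gripper": 0.0},{"delta_pos": [0,0,-0.03],"rot": [0,0,0],"gripper": 0.0},{"delta_pos": [0,0,-0.08],"rot": [0,0,0],"gripper": 0.0},{"delta_pos": [0,0,-0.13],"rot": [0,0,0],"gripper": 0.0},{"delta_pos": [0,-0.05,-0.18],"rot": [0,0,0],"gripper": 0.0},{"delta_pos": [0,-0.08,-0.2],"rot": [0,0,0],"gripper": 0.0},{"delta_pos": [0,-0.08,-0.2],"rot": [0,0,0],"gripper": 0.0},{"delta_pos": [0,-0.08,-0.2],"rot": [0,0,0],"gripper": 0.0}]'

```text
time_s: 32.5
ee_pos: [0.5002, 0.0674, 0.3602]
tcp_rot: [0.701, 0.713, 0.0, 0.0]
force: [1.2, 0.5, 0.6]
grip_width: -0.004
grasp_force: 0.0
```

Run:
```python
from h import *
s=status.sense();print(s['time_s'],s['ee_pos'].round(4),s['force'].round(2))
f=frame('wrist');P=cloud(f);save(f,'w6.png')
hsv=cv2.cvtColor(f['pixels'],cv2.COLOR_RGB2HSV)
for n,a,b in(('red',0,6),('yel',24,35)):
    m=(hsv[...,0]>=a)&(hsv[...,0]<=b)&(hsv[...,1]>150)&(abs(P[...,0]-.58)<.03)&(abs(P[...,1]+.016)<.12);print(n,m.sum(),np.nanmedian(P[m],0).round(4))
r=silhouettes('wrist','rib_top')[0];print(r['p'],rect(P,r['pixels'],.152,.2))
```

```text
32.5 [0.5002 0.0674 0.3602] [1.22 0.45 0.56]
red 155 [ 0.5788 -0.0961  0.1607]
yel 347 [0.5789 0.0695 0.1606]
0.93 (array([580.1, -14.4]), array([ 30.3, 196.4]), 0.92, 3166)
```

View pics/w6.png

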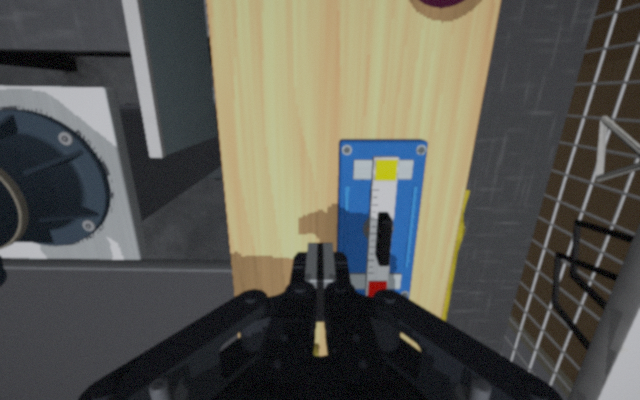

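The straightedge lies bedded across both lands, yellow at (386,170) and red at (377,290), with both pads at 160.6 mm and the robot clear.

```bash
python3 -c "
from h import *
print(workorder.finish_job())"
```

```text
the job is handed in; nothing more can be done
None
```

The job is handed in at about 33 s. The straightedge rocked when I pressed red and then yellow. I then pushed the middle down at up to 15.6 N until it bedded, and a second press on each end stopped solid at the same height, so it no longer rocks. It is left lying centred on both lands with the robot clear.

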